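Free a seized bolt cap on a scaffold coupler

TASK

The round protective cap on one of the two couplers in the stand is seized: grip it firmly, break it loose with a short hard anticlockwise twist, then turn it on easily until it comes free, feeling for that point with a light upward pull, because the coupler must stay seated in its notch and must not be pulled up with the cap. Lift the cap off, set it upright, open end down, in the middle of the grey nylon block and let go. Leave the other coupler and everything else where it is.

Things in the scene. Friction and masses are not known exactly. Their poses are not given: they have to be found in the camera images.
- cap_mid (a point): centre (half-way up) of the seized protective cap: round, ribbed, zinc, 46 mm diameter, 38 mm tall, 0.1 to 0.16 kg, on top of one of the two couplers; z up along its axis. Its upper 24 mm is a solid head to grip (46 mm); below is a hollow 14 mm skirt (44 mm). A hidden bayonet fitting holds it down.
- cap: the same cap; origin on its axis at the lower rim of the skirt, 19 mm below its centre. About 0.5 to 0.6 N m anticlockwise (from above) breaks it loose within the first 0.5 rad; a weak grip slips. Clockwise is a stop. Then it turns freely. Outside the release window it can rise only 1.5 mm before it catches on the coupler; inside, it lifts off freely, and 15 mm up clears the fitting.
- cap_seat (a point): centre of the coupler's flat round flange (48 mm) on which the cap's rim sits; z up. Release window: about 0.3 rad wide, its middle 1.0 to 2.1 rad anticlockwise from the cap's start, different each time, with nothing outside to show it: feel for it. Turned past it the cap is held again, up to a dead stop at 2.4 rad; turning back finds the window again.
- coupler_capped: the zinc double coupler that carries the cap, about 1.5 kg; origin under it in the stand's notch, 78 mm below its flange; z up, the cap on this z axis. Its second clamp sticks out to x = 95 mm and stays below the flange. It sits by its weight in a tapered notch: it cannot turn or slide, but an upward pull of more than about 14 N lifts it.
- block_top (a point): centre of the top face of the grey nylon block, 85 mm (x) by 95 mm (y) by 30 mm tall, 0.2 to 0.35 kg, loose on the sheet; z up.
- stand: the slotted dark steel stand, fixed; base plate 120 mm (x) by 310 mm (y) by 20 mm, notched uprights up to 70 mm; origin at the centre of its underside. The couplers sit at y = +75 mm and y = -75 mm in its frame, either way round.
- coupler_bare: the other zinc double coupler in the stand, same body but with an ordinary hex nut and bare bolt end on top, up to 118 mm above its origin. Leave alone.
- half_coupler: rusty half coupler, 90 mm by 46 mm, up to 35 mm tall, beside the stand; origin under its centre. Leave alone.
- depth_gauge: brass depth gauge lying flat, 150 mm long (y), cross-bar 50 mm, 22 mm tall; origin under its centre. Leave alone.
- washer: steel washer, 44 mm diameter, 5 mm thick. Leave alone.
- big_washer: rusty washer, 60 mm diameter, 6 mm thick. Leave alone.
- spare_bolt: zinc T-head bolt lying down, 80 mm long. Leave alone.
- spanner: steel spanner lying flat. Leave alone.
- wire_brush: hand brush lying flat. Leave alone.
Mind the look-alikes: they are no part of the job. Leave any blue or red look-alike of the part that bears block_top alone.

How it is judged:
On the way, in this order (a step that is already met when the one before it is completed fails the run):
1. the cap is broken loose: turned by more than 0.5 rad while still down on the coupler (angle between the x axis of cap_mid and the x axis of coupler_capped, either way round above 0.5 rad and z of cap_mid in the frame of coupler_capped below 0.105 m), for 0.1 s.
2. the cap is lifted clear of the coupler, which stays in its notch (z of cap_mid in the frame of coupler_capped above 0.125 m and distance of coupler_capped from where it was at the start of the episode below 0.006 m), for 0.1 s.
At the end, for the whole second after the job is handed in: The cap stands upright (within 0.1 rad), open end down and at rest on the nylon block, its axis within 22 mm of the middle of the block's top; the coupler it came from sits in its notch within 5 mm of its start; the block lies flat within 30 mm of its start (horizontal distance between cap_mid and block_top below 0.022 m and z of cap_mid in the frame of block_top between 0.015 and 0.023 m and angle between cap_mid's own z axis and vertical below 0.1 rad and linear speed of cap below 0.02 m/s and distance of coupler_capped from where it was at the start of the episode below 0.005 m and distance of block_top from where it was at the start of the episode below 0.03 m and angle between block_top's own z axis and vertical below 0.05 rad); the robot touches nothing.
It fails at once if the coupler is lifted or shifted by more than 6 mm (distance of coupler_capped from where it was at the start of the episode above 0.006 m).
It fails at once if one of the things to be left alone is moved by more than 20 mm (distance of any of coupler_bare, half_coupler, depth_gauge, washer, spare_bolt, spanner, wire_brush, big_washer from where it was at the start of the episode above 0.02 m).
It also fails if it takes over 72 s, if anything falls off the work surface, if the arm or the gripper's body presses on something with over 40 N, if the wrist force passes 120 N, or if a joint passes its speed limit or range.

ROBOT

A 7-joint arm with a two-finger parallel gripper is mounted at the origin on the work surface. World frame = base frame: x ahead of the robot, y to its left, z up, the work surface at z = 0. Lengths are in m, angles in rad, forces in N, time in s.
With the tool pointing down it reaches from about 0.4 to 0.85 m from the base axis. Payload 6.9 kg.
Tool frame: the origin (TCP) lies midway between the tips of the shut fingers; the grasp point (between the pads) lies behind it (ctrl.pinch_z is the z of the grasp point in the tool frame, in m); z points along the fingers, y is the direction in which the jaws open and shut (so a half turn about z gives the same grasp; the last joint's range is limited). The gripper opens to 85 mm and grips with 20 to 120 N. Pads are 22 mm wide; open, the fingers measure 114 mm over their backs; the gripper's body (76 mm by 85 mm) begins 54 mm behind the grasp point. The pads swing forward as they close: fully open they stand 13 mm farther back than shut.
Start: joints at [1.383, 0.507, -0.238, 1.5, 0.126, 1.149, -0.155], TCP at [0.181, -0.598, 0.231] pointing down, gripper open.
Joint ranges: [-3.08, 3.08], [-0.24, 2.05], [-1.43, 1.35], [0, 2.5], [-1.52, 4.66], [0.17, 1.96], [-2.89, 2.89]. Speed limits (rad/s): [2.39, 2.39, 3.14, 3.14, 3.14, 3.14, 3.14].

INTERFACE

Orientations are given as a unit quaternion [w, x, y, z].
In Python, from station import ctrl, get_state, vision, ticket, models gives the robot as it stands. Calls block until the motion is done:
- ctrl.movep(position, orientation): joint-space move of the TCP to a pose.
- ctrl.movel(position, frame=None, max_speed=0.15): straight line of the TCP; frame=None keeps the orientation; max_speed is the mean speed in m/s.
- ctrl.set_joints(angles): joint-space move.
- ctrl.ungrasp() and ctrl.close_gripper(force=None): open the fingers fully, or close them until they stop; force is the grip in N (None keeps the last).
- ctrl.pause(seconds).
- ctrl.ik(position, orientation): joint angles nearest the present ones, or None.
- get_state(): the state.
- vision.grab_frame(name): name is "side" or "top" or "wrist"; returns (picture, depth): 384x512x3 uint8, blue, green, red; 384x512 float32, m along the optical axis (not along the pixel's ray), 0 where there is no reading.
- vision.camera_info(name): a dict with "mtx" (3x3 intrinsics, pixels), "R" (3x3) and "t" (3): a world point X has camera coordinates R X + t; the wrist camera has in their place "hand_eye" (4x4, takes a point from camera to tool coordinates, whose origin is the TCP and whose axes are the flange's). Camera axes: x right, y down, z forward; pixel columns grow to the right and rows downward; lengths in m; the calibration is good to about 2 mm. A picture is of the moment at which its call begins: read the wrist's pose just before it. camera_info takes no time and is no camera call.
A pose or a line that the arm cannot do raises ctrl.Unreachable and nothing moves.
- ticket.close_job(): hands the job in, once; it reports no verdict.
Trained networks look in the newest picture that a camera, given by its name, has taken for a name from the list of things; names that differ only in an ending like _2 or _b are one class to them, and where a whole thing is asked for, a point or a joint stands for the part that bears it (a point fixed in the world has none). Each returns a list of dicts, best first, with "p" (0 to 1); they miss things now and then, are a little off and sometimes report something else, mostly with a low value. They report only what shows in the picture. A call takes as long as a camera call. They do not tell look-alikes from the thing itself.
- models.recognise(camera, target): "point" ([column, row] in pixels, amid what is visible of it).
- models.masks_of(camera, target): "mask" (384x512 bool, what is visible of it) and "point" ([column, row] in pixels, amid what is visible of it).
The state is a dict: "time": time; "qpos": joint angles; "qd": joint speeds; "tau": joint torques, N m; "tcp_pos": TCP position; "eef_rot": TCP orientation; "contact_force": force on the tool from outside, world axes, zero at the start; "wrist_torque": the same for the moment, N m; "width": finger opening in m.
Only numpy, scipy, OpenCV 4.12 (cv2) and the standard library are available. Lean on these libraries where they do the work, as an engineer would, in place of code of your own. Each camera call takes 0.05 s, during which the arm holds its last target. There are 200 camera calls.

## Working session

There is one attempt and no reset: what is moved stays moved. The work goes in short steps, each a Python script; the robot and the scene stay as the last script left them, time stands still between calls to the robot, and variables do not carry over. Pictures are saved under pics/ and viewed, about 8 in all and at most 12, crops included, and the job is handed in when it is done.

```bash
ls; mkdir -p pics; cat > h.py <<'E'
import numpy as np, cv2
from station import ctrl, get_state, vision, ticket, models
from scipy.spatial.transform import Rotation as Ro
def rot(q): return Ro.from_quat([q[1],q[2],q[3],q[0]]).as_matrix()
def cloud(name):
    s=get_state(); im,d=vision.grab_frame(name); c=vision.camera_info(name)
    v,u=np.mgrid[:384,:512]; K=c["mtx"]
    P=np.stack([(u-K[0,2])/K[0,0]*d,(v-K[1,2])/K[1,1]*d,d],-1)
    if "hand_eye" in c:
        H=np.array(c["hand_eye"]); P=P@H[:3,:3].T+H[:3,3]
        P=P@rot(s["eef_rot"]).T+np.array(s["tcp_pos"])
    else: P=(P-np.array(c["t"]))@np.array(c["R"])
    P[d==0]=np.nan
    return im,P
E
python3 - <<'E'
from h import *
s=get_state(); print({k:np.round(v,3) for k,v in s.items()}, ctrl.pinch_z)
pics=[]
for n in("side","top"):
    im,P=cloud(n); np.save(n+".npy",P); cv2.imwrite(n+".png",im); pics.append(im)
    for t in("cap_mid","cap","coupler_capped","coupler_bare","block_top","stand","half_coupler"):
        for r in models.masks_of(n,t)[:4]:
            m=r["mask"]; Q=P[m]; Q=Q[~np.isnan(Q[:,0])]
            print(n,t,round(r["p"],2),np.round(r["point"]),m.sum(),"med",np.round(np.median(Q,0),3) if len(Q) else None,"zmax",np.round(np.percentile(Q[:,2],98),3) if len(Q) else None)
a=np.vstack(pics); cv2.imwrite("pics/a.png",cv2.resize(pics[1],(800,600))); cv2.imwrite("pics/b.png",cv2.resize(pics[0],(800,600)))
E
```

```text
pics
{'time': np.float64(0.0), 'qpos': array([ 1.383,  0.508, -0.238,  1.501,  0.126,  1.149, -0.155]), 'qd': array([ 0.001,  0.001,  0.   ,  0.   ,  0.   , -0.   , -0.001]), 'tau': array([ 1.0000e-03, -6.2060e+01, -2.1860e+00, -2.4965e+01,  1.3000e-02,
        1.2000e-02, -0.0000e+00]), 'tcp_pos': array([ 0.181, -0.598,  0.23 ]), 'eef_rot': array([-0.001,  0.989,  0.146, -0.   ]), 'contact_force': array([ 0.208, -0.021,  0.297]), 'wrist_torque': array([0.012, 0.002, 0.026]), 'width': np.float64(0.085)} -0.0187
side cap_mid 0.53 [216. 190.] 219 med [0.594 0.072 0.127] zmax 0.138
side cap 0.61 [238. 252.] 355 med [0.442 0.175 0.015] zmax 0.039
side cap 0.59 [221. 191.] 196 med [0.592 0.075 0.128] zmax 0.137
side coupler_capped 0.8 [215. 203.] 557 med [0.606 0.081 0.061] zmax 0.096
side coupler_capped 0.73 [217. 191.] 213 med [0.593 0.073 0.128] zmax 0.138
side coupler_capped 0.25 [281. 163.] 98 med [ 0.623 -0.36   0.009] zmax 0.024
side coupler_bare 0.97 [240. 177.] 592 med [ 0.629 -0.07   0.068] zmax 0.126
side coupler_bare 0.36 [282. 159.] 97 med [ 0.624 -0.359  0.009] zmax 0.024
si
[... 388 characters left out ...]
] 245 med [0.598 0.06  0.136] zmax 0.14
top cap_mid 0.18 [376. 148.] 108 med [ 0.621 -0.358  0.016] zmax 0.027
top coupler_capped 0.91 [233. 139.] 553 med [0.647 0.067 0.066] zmax 0.104
top coupler_bare 0.64 [280. 137.] 828 med [ 0.644 -0.079  0.084] zmax 0.137
top coupler_bare 0.28 [260. 157.] 3300 med [ 0.601 -0.014  0.021] zmax 0.072
top block_top 0.68 [337. 269.] 1054 med [ 0.283 -0.244  0.03 ] zmax 0.035
top block_top 0.6 [309. 215.] 980 med [ 0.432 -0.164  0.03 ] zmax 0.035
top stand 0.84 [262. 156.] 3098 med [ 0.6   -0.014  0.021] zmax 0.072
top half_coupler 0.72 [198. 212.] 389 med [0.438 0.167 0.014] zmax 0.042
top half_coupler 0.58 [141. 171.] 376 med [0.563 0.346 0.007] zmax 0.013
```

View pics/a.png

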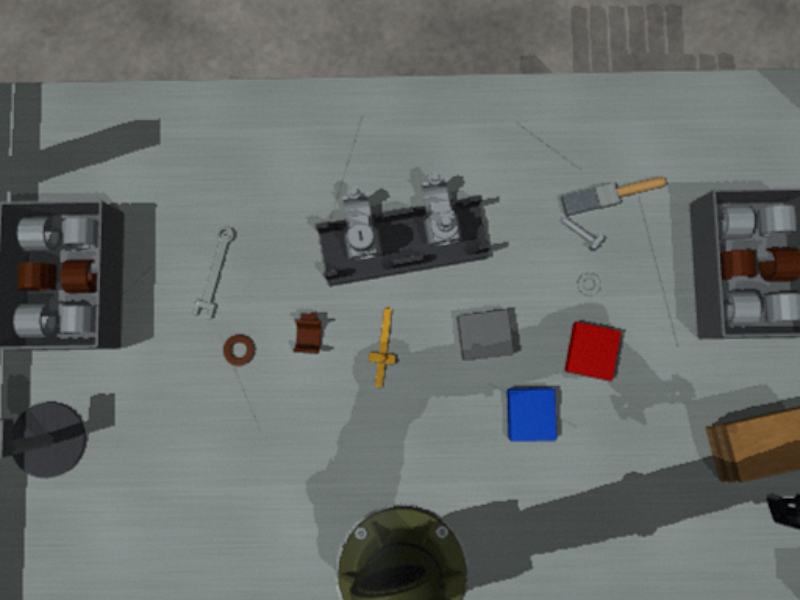

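View pics/b.png

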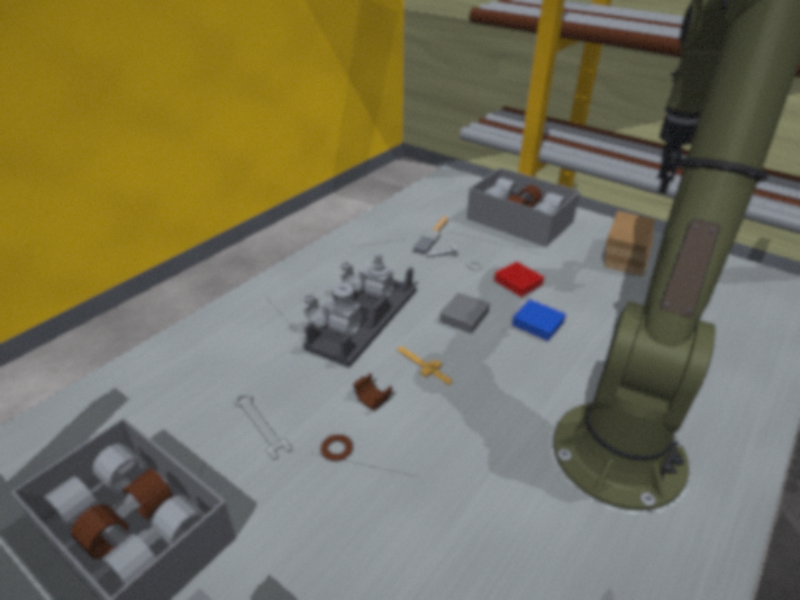

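The cap is on the left coupler, at top view (360,237) in the 800-px picture, about (0.598, 0.060, top 0.136). The bare nut at (443,222), the washers at (588,284) and (239,349), and the blue and red blocks at (532,413) and (594,350) are look-alikes. The real block is grey, at (488,333). Next I check the reach and yaw range, then take a close look.

```bash
cat >> h.py <<'E'
def quat(y):  # tool down, yaw y anticlockwise from above
    x,yy,z,w=(Ro.from_euler('z',y)*Ro.from_quat([1,0,0,0])).as_quat(); return np.array([w,x,yy,z])
E
python3 - <<'E'
from h import *
for y in np.arange(-3,3.2,.4):
    q=ctrl.ik(np.array([.598,.06,.107]),quat(y)); q2=ctrl.ik(np.array([.598,.06,.22]),quat(y))
    print(round(y,2),None if q is None else np.round(q,2),None if q2 is None else np.round(q2,2)[-1])
c=vision.camera_info("wrist"); print(np.round(c["hand_eye"],3),c["mtx"][0,0])
P=np.load("top.npy"); im=cv2.imread("top.png")
# grey block: points z .025-.037 near estimate
for lo,hi,c0,r in ((.02,.04,(.432,-.164),.075),(.128,.142,(.598,.06),.035)):
    m=(P[...,2]>lo)&(P[...,2]<hi)&(np.hypot(P[...,0]-c0[0],P[...,1]-c0[1])<r)
    Q=P[m]; print(len(Q),Q.mean(0).round(4),cv2.minAreaRect((Q[:,:2]*1000).astype(np.float32)), np.median(Q[:,2]))
E
```

```text
-3.0 [ 0.45  0.79 -1.05  1.72  0.76  1.1   0.86] 1.0
-2.6 [ 0.51  0.88 -1.23  1.72  0.88  1.21  1.16] 1.32
-2.2 [ 0.51  0.88 -1.23  1.72  0.88  1.21  1.56] 1.72
-1.8 [ 0.51  0.88 -1.23  1.72  0.88  1.21  1.96] 2.12
-1.4 [-0.74  0.88  1.15  1.74 -0.89  1.14 -2.28] -2.45
-1.0 [-0.05  0.59 -0.15  1.73  0.11  0.83 -2.82] -2.87
-0.6 [ 0.03  0.6  -0.28  1.73  0.21  0.85 -2.51] -2.54
-0.2 [ 0.12  0.61 -0.42  1.73  0.31  0.87 -2.21] -2.24
0.2 [ 0.17  0.62 -0.5   1.73  0.37  0.89 -1.86] -1.86
0.6 [ 0.2   0.64 -0.56  1.72  0.41  0.9  -1.5 ] -1.49
1.0 [ 0.24  0.65 -0.62  1.72  0.46  0.92 -1.15] -1.12
1.4 [ 0.28  0.67 -0.7   1.72  0.51  0.94 -0.79] -0.75
1.8 [ 0.32  0.69 -0.77  1.72  0.57  0.97 -0.44] -0.38
2.2 [ 0.36  0.71 -0.85  1.72  0.62  1.   -0.09] -0.02
2.6 [ 0.39  0.74 -0.92  1.72  0.67  1.03  0.26] 0.34
3.0 [ 0.43  0.77 -1.    1.72  0.73  1.07  0.61] 0.71
[[-0.    -0.948 -0.318  0.082]
 [ 1.    -0.     0.001  0.001]
 [-0.001 -0.318  0.948 -0.143]
 [ 0.     0.     0.     1.   ]] 276.54044090442363
957 [ 0.4314 -0.1639  0.03  ] ((431.65234375, -164.31658935546875), (84.823974609375, 95.33053588867188), 6.141416549682617) 0.030015204902338156
224 [0.6005 0.0603 0.1363] ((600.7928466796875, 59.64976501464844), (43.277000427246094, 44.3584098815918), 88.87963104248047) 0.13636245165479394
```

```bash
python3 - <<'E'
from h import *
ctrl.movep(np.array([.600,.060,.24]),quat(-.4)); s=get_state(); print(s["time"],s["qpos"].round(2),s["tcp_pos"].round(4))
im,P=cloud("wrist"); cv2.imwrite("pics/c.png",im)
m=(P[...,2]>.129)&(P[...,2]<.143)&(np.hypot(P[...,0]-.6,P[...,1]-.06)<.035)
Q=P[m]; print(len(Q),Q.mean(0).round(4),cv2.minEnclosingCircle((Q[:,:2]*1000).astype(np.float32)),cv2.minAreaRect((Q[:,:2]*1000).astype(np.float32)))
for n in("cap_mid","coupler_capped"):
  for r in models.recognise("wrist",n): print(n,r["p"],r["point"])
E
```

```text
3.55 [ 0.22  0.5  -0.57  1.54  0.29  1.18 -2.38] [0.6001 0.0589 0.2399]
1816 [0.6046 0.0599 0.1359] ((603.14208984375, 60.58870315551758), 23.420124053955078) ((603.4534912109375, 60.369667053222656), (45.692989349365234, 45.9579963684082), 66.04987335205078)
cap_mid 0.61 [252.9, 183.9]
coupler_capped 0.63 [230.6, 129.3]
```

View pics/c.png

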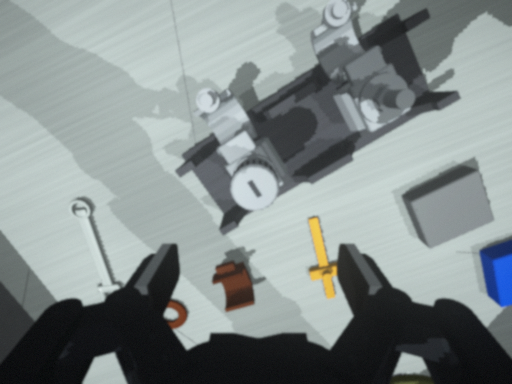

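The picture shows the round, slotted, ribbed cap at (253,185), well apart from the hex-nut coupler at (395,95), so the choice is confirmed. Now I go down, grip and break it loose.

```bash
cat >> h.py <<'E'
def st(t=""):
    s=get_state(); print(t,"t%.2f"%s["time"],"p",s["tcp_pos"].round(4),"F",np.round(s["contact_force"],1),"T",np.round(s["wrist_torque"],2),"w%.4f"%s["width"],"q7 %.3f"%s["qpos"][6],flush=True); return s
def turn(d):
    q=np.array(get_state()["qpos"]); q[6]+=d; ctrl.set_joints(q)
E
python3 - <<'E'
from h import *
F=quat(-.4)
ctrl.movel(np.array([.603,.0605,.150]),F); st()
ctrl.movel(np.array([.603,.0605,.106]),F,max_speed=.05); st("down")
ctrl.close_gripper(force=120); s=st("grip")
for d in (.15,.15,.15,.15): turn(d); st("turn")
im,_=cloud("wrist"); cv2.imwrite("pics/d.png",im)
E
```

```text
t4.45 p [0.6035 0.0607 0.1507] F [-1.   0.3  1. ] T [-0.    0.03  0.04] w0.0855 q7 -2.441
down t5.48 p [0.6032 0.0606 0.1063] F [ 0.9 -0.1 -1. ] T [ 0.   -0.01 -0.03] w0.0859 q7 -2.473
grip t5.96 p [0.6034 0.0606 0.1069] F [-1.1  0.4  5.8] T [-0.16  0.25 -0.02] w0.0432 q7 -2.473
turn t6.22 p [0.6031 0.06   0.1069] F [-2.6 -0.7  2.8] T [-0.35  0.34 -0.04] w0.0432 q7 -2.326
turn t6.49 p [0.6033 0.0591 0.1069] F [ 0.3 -3.4  0.5] T [-0.83 -0.05 -0.11] w0.0434 q7 -2.183
turn t6.76 p [0.6042 0.0591 0.1074] F [ 2.3 -1.9  2.7] T [-0.67 -0.45 -0.03] w0.0430 q7 -2.040
turn t7.03 p [0.6046 0.0595 0.1079] F [ 1.2 -0.7  5.3] T [-0.3  -0.38 -0.24] w0.0432 q7 -1.897
```

View pics/d.png

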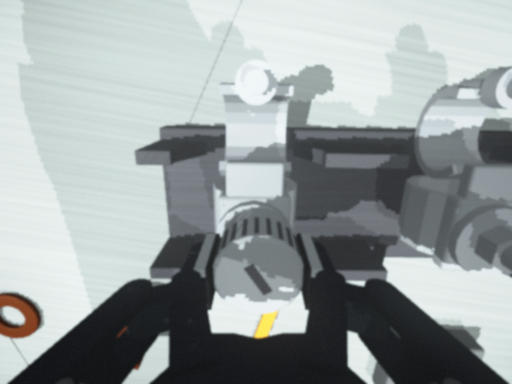

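```bash
cat > slot.py <<'E'
from h import *
def slot(im,pos,R,c0,z=.136):
    c=vision.camera_info("wrist");K=np.array(c["mtx"]);H=np.array(c["hand_eye"])
    Rc=R@H[:3,:3]; o=R@H[:3,3]+pos
    # rectify top disc to a world-aligned patch 60mm, 8 px/mm, x right y up
    g=np.arange(-24,24,.125)/1000; X,Y=np.meshgrid(g,-g)
    W=np.stack([X+c0[0],Y+c0[1],np.full_like(X,z)],-1)
    C=(W-o)@Rc; u=C[...,0]/C[...,2]*K[0,0]+K[0,2]; v=C[...,1]/C[...,2]*K[1,1]+K[1,2]
    return cv2.remap(im,u.astype(np.float32),v.astype(np.float32),cv2.INTER_LINEAR)
E
python3 - <<'E'
from slot import *
s=st()
a=slot(cv2.imread("pics/c.png"),np.array([.6001,.0589,.2399]),rot(quat(-.4)),(.603,.0605))
b=slot(cv2.imread("pics/d.png"),np.array(s["tcp_pos"]),rot(s["eef_rot"]),(.604,.060))
cv2.imwrite("pics/e.png",np.hstack([a,b]))
E
```

```text
t7.08 p [0.6046 0.0594 0.108 ] F [ 0.4 -0.5  5.8] T [-0.28 -0.31 -0.42] w0.0432 q7 -1.898
```

View pics/e.png

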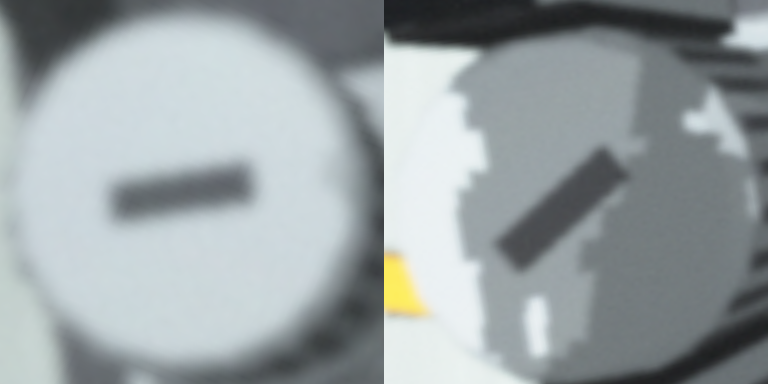

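The slot turned from about 9° to 41°, or 0.57 rad, so the cap is broken loose and follows the grip. Now I turn it on and feel for the window.

```bash
cat > feel.py <<'E'
from h import *
def go(z,xy,F): ctrl.movel(np.array([*xy,z]),F,max_speed=.02); ctrl.pause(.08)
def test(maxup=.006):
    """creep up; True if the cap rose maxup without catching; else goes back down"""
    s=get_state(); p=np.array(s["tcp_pos"]); F=s["eef_rot"]; xy=p[:2]
    n=0; log=[]
    while n<12:
        n+=1; go(p[2]+.0006*n,xy,F); s=get_state(); f=s["contact_force"][2]; dz=s["tcp_pos"][2]-p[2]
        log.append((round(dz*1e3,1),round(f,1)))
        if f<-6: break
        if dz>maxup: print("FREE",log); return True
    print("caught",log); go(p[2]+.0003,xy,F); return False
E
python3 - <<'E'
from feel import *
turn(.35); s=st("turn")
for i in range(4):
    if test(): st("free"); break
    st("back")
    if i<3: turn(.14); st("turn")
E
```

```text
turn t7.50 p [0.6038 0.0617 0.1075] F [ 0.5  6.  -3.8] T [ 1.23 -0.06  0.52] w0.0434 q7 -1.556
caught [(np.float64(0.1), np.float64(-7.8))]
back t8.19 p [0.6038 0.0621 0.1077] F [ 3.6  3.3 -6.6] T [ 0.69 -0.83  0.49] w0.0434 q7 -1.555
turn t8.45 p [0.6021 0.0618 0.1076] F [-5.4  1.8  0.7] T [0.35 1.02 0.2 ] w0.0435 q7 -1.419
caught [(np.float64(0.7), np.float64(-1.0)), (np.float64(0.9), np.float64(-4.7)), (np.float64(1.1), np.float64(-13.5))]
back t9.78 p [0.6022 0.0619 0.1083] F [-2.1  2.1 -4.1] T [0.37 0.58 0.05] w0.0434 q7 -1.418
turn t10.04 p [0.6026 0.0615 0.1085] F [-1.2  0.1 -5.3] T [0.1 0.2 0. ] w0.0432 q7 -1.281
caught [(np.float64(0.2), np.float64(-13.6))]
back t10.71 p [0.6025 0.0615 0.1087] F [  0.2   1.7 -13.2] T [ 0.38 -0.12  0.04] w0.0432 q7 -1.281
turn t10.97 p [0.6024 0.0612 0.1087] F [ -0.    0.9 -11.3] T [ 0.09 -0.01  0.05] w0.0434 q7 -1.144
caught [(np.float64(0.3), np.float64(-16.1))]
back t11.63 p [0.6024 0.0612 0.1089] F [  2.1   0.9 -16.2] T [ 0.23 -0.33  0.02] w0.0431 q7 -1.143
```

```bash
cat > feel.py <<'E'
from h import *
Z0=.1075
def go(z,xy,F): ctrl.movel(np.array([*xy,z]),F,max_speed=.015); ctrl.pause(.05)
def neutral():
    s=get_state(); go(Z0,s["tcp_pos"][:2],s["eef_rot"])
def test():
    """creep up from Z0; True if the cap rose 5 mm without catching; else goes back down"""
    s=get_state(); F=s["eef_rot"]; xy=np.array(s["tcp_pos"])[:2]; log=[]
    for z in Z0+np.arange(.0004,.0062,.0004):
        go(z,xy,F); s=get_state(); f=s["contact_force"][2]
        log.append((float(round((s["tcp_pos"][2]-Z0)*1e3,1)),float(round(f,1))))
        if f<-7.5: print("caught",log); go(Z0,xy,F); return False
    print("FREE",log); return True
E
python3 - <<'E'
from feel import *
neutral(); s=st("neutral")
for i in range(3):
    if test(): st("free"); break
    st("back")
    if i<2: turn(.13); neutral(); st("turn")
E
```

```text
neutral t11.93 p [0.6031 0.0613 0.1085] F [ 0.9 -0.3 -4.3] T [ 0.08 -0.08  0.01] w0.0436 q7 -1.144
caught [(0.9, -1.3), (1.0, -2.1), (1.1, -7.1), (1.2, -13.8)]
back t13.44 p [0.6029 0.0613 0.1081] F [-0.4 -0.1 -1.5] T [ 0.04  0.02 -0.02] w0.0434 q7 -1.145
turn t13.99 p [0.6028 0.0614 0.1076] F [-0.  -0.6 -1.3] T [ 0.04 -0.06  0.02] w0.0430 q7 -1.020
caught [(0.4, -1.7), (0.8, -1.8), (1.0, -4.2), (1.2, -9.4)]
back t15.50 p [0.603  0.0614 0.108 ] F [ 0.   0.1 -1.3] T [ 0.04 -0.01 -0.07] w0.0436 q7 -1.020
turn t16.05 p [0.6031 0.0614 0.1075] F [-0.6  0.1 -1.7] T [-0.02 -0.01  0.  ] w0.0432 q7 -0.894
caught [(0.4, -1.3), (0.8, -1.2), (1.0, -3.8), (1.3, -7.3), (1.5, -12.7)]
back t17.88 p [0.6034 0.0615 0.1083] F [-0.1 -0.7 -1.8] T [-0.01  0.01  0.04] w0.0436 q7 -0.894
```

```bash
python3 - <<'E'
from feel import *
for i in range(5):
    turn(.13); neutral(); st("turn")
    if test(): st("free"); break
E
```

```text
turn t18.43 p [0.6033 0.0617 0.1076] F [-0.3  0.5 -0.7] T [0.08 0.22 0.03] w0.0438 q7 -0.769
caught [(0.4, -0.5), (0.8, -1.3), (1.1, -2.2), (1.4, -4.6), (1.8, -5.8), (2.2, -8.1)]
turn t21.14 p [0.6035 0.0619 0.1076] F [-2.5 -0.2  0.1] T [0.08 0.55 0.01] w0.0436 q7 -0.643
FREE [(0.3, -1.2), (0.7, -1.9), (1.2, -3.0), (1.7, -1.3), (2.0, -2.3), (2.4, -2.0), (2.8, -0.9), (3.2, -1.6), (3.6, -2.7), (4.1, -2.3), (4.4, -2.8), (4.8, -2.2), (5.2, -2.0), (5.6, -2.2), (6.0, -1.8)]
free t25.64 p [0.6035 0.0619 0.1135] F [-2.6 -1.3 -1.8] T [-0.15  0.48  0.01] w0.0433 q7 -0.638
```

```bash
python3 - <<'E'
from feel import *
s=get_state(); xy=np.array(s["tcp_pos"])[:2]; F=s["eef_rot"]
ok=True
for z in np.arange(.1155,.130,.002):
    go(z,xy,F); f=get_state()["contact_force"][2]
    if f<-7.5: ok=False; st("CATCH"); break
if ok:
    st("clear"); ctrl.movel(np.array([*xy,.22]),max_speed=.1); s=st("up")
    R=rot(s["eef_rot"]); y=np.arctan2(R[1,0],R[0,0]); print("yaw",y)
    for yy in (y,y-.6,y-1.2): print(yy,np.round(ctrl.ik(np.array([.4315,-.164,.05]),quat(yy)),2))
    ctrl.movep(np.array([.4315,-.164,.16]),quat(y)); st("above")
    im,P=cloud("wrist"); cv2.imwrite("pics/f.png",im)
    m=(P[...,2]>.024)&(P[...,2]<.036)&(np.hypot(P[...,0]-.4315,P[...,1]+.164)<.08)
    Q=P[m]; print(len(Q),Q.mean(0).round(4),cv2.minAreaRect((Q[:,:2]*1000).astype(np.float32)))
E
```

```text
clear t28.31 p [0.6035 0.0619 0.1296] F [ 0.4 -0.4 -0.3] T [-0.01  0.    0.02] w0.0438 q7 -0.626
up t29.37 p [0.6031 0.0617 0.2193] F [ 0.7 -0.3 -2. ] T [-0.01  0.05  0.  ] w0.0431 q7 -0.568
yaw 1.4276776508592004
1.4276776508592004 [ 0.63  0.54 -0.46  2.14  0.45  0.55 -0.31]
0.8276776508592004 [ 0.55  0.53 -0.34  2.14  0.35  0.52 -0.8 ]
0.22767765085920044 [ 0.47  0.52 -0.23  2.14  0.23  0.5  -1.28]
above t30.48 p [ 0.433  -0.1631  0.1604] F [-0.5  0.5 -1.4] T [ 0.01 -0.   -0.03] w0.0436 q7 -0.139
6469 [ 0.4339 -0.1562  0.0297] ((432.339599609375, -163.74514770507812), (85.12144470214844, 94.45197296142578), 6.086131572723389)
```

View pics/f.png

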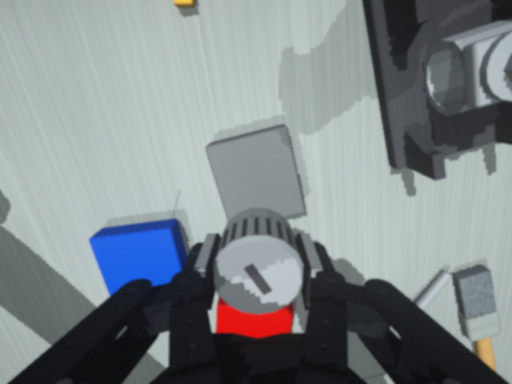

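The cap sits straight in the jaws at (258,265), and the grey block at (257,175) measures 85 × 94 mm, centred at (0.432, -0.164). I lower the cap until it touches.

```bash
python3 - <<'E'
from feel import *
F=get_state()["eef_rot"]; xy=(.432,-.164)
ctrl.movel(np.array([*xy,.055]),F,max_speed=.08); st()
f0=get_state()["contact_force"][2]
for z in np.arange(.046,.034,-.0008):
    go(z,xy,F); f=get_state()["contact_force"][2]
    if f>3: break
s=st("touch")
ctrl.close_gripper(force=20); st("soft")
ctrl.ungrasp(); s=st("open")
p=np.array(s["tcp_pos"]); ctrl.movel(p+[0,0,.11],max_speed=.1)
p=p+[0,0,.11]; s=st("up")
ctrl.movel(p+[-.0,0.,.03],max_speed=.1)
im,P=cloud("wrist"); cv2.imwrite("pics/g.png",im)
m=(P[...,2]>.062)&(P[...,2]<.074)&(np.hypot(P[...,0]-.432,P[...,1]+.164)<.05)
Q=P[m]; print(len(Q),Q.mean(0).round(4),cv2.minEnclosingCircle((Q[:,:2]*1000).astype(np.float32)))
A=np.c_[Q[:,:2],np.ones(len(Q))]; print("tilt",np.linalg.lstsq(A,Q[:,2],rcond=None)[0][:2].round(3))
m=(P[...,2]>.024)&(P[...,2]<.036)&(np.hypot(P[...,0]-.432,P[...,1]+.164)<.08)
Q=P[m]; print("block",cv2.minAreaRect((Q[:,:2]*1000).astype(np.float32)))
im,P=cloud("top"); cv2.imwrite("top2.png",im); a=np.load("top.npy")
for n,c0 in(("seat",(.603,.0605)),("bare",(.63,-.079))):
    for B in(a,P):
        m=(P[...,2]>.05)&(a[...,2]>.05)&(np.hypot(B[...,0]-c0[0],B[...,1]-c0[1])<.06); print(n,np.nanmean(B[m],0).round(4),np.nanmax(B[m][:,2]).round(4))
st()
E
```

```text
t32.00 p [ 0.4323 -0.1641  0.0554] F [-0.4  0.8 -1. ] T [0.02 0.02 0.01] w0.0429 q7 -0.287
touch t35.80 p [ 0.4321 -0.164   0.0383] F [-1.1  0.1  5.3] T [ 0.12  0.39 -0.  ] w0.0432 q7 -0.312
soft t36.02 p [ 0.4321 -0.164   0.0383] F [-0.7  0.9  5.4] T [0.11 0.37 0.01] w0.0432 q7 -0.312
open t36.51 p [ 0.432  -0.164   0.0379] F [-0.1  0.5  0.5] T [ 0.03 -0.03 -0.06] w0.0856 q7 -0.312
up t37.76 p [ 0.4316 -0.1639  0.1474] F [0.5 1.  0.1] T [-0.    0.01  0.07] w0.0857 q7 -0.155
1717 [ 0.4324 -0.1646  0.0676] ((432.1492919921875, -166.1206512451172), 23.47104835510254)
tilt [ 0.    -0.019]
block ((432.3655700683594, -163.70672607421875), (85.20758819580078, 94.32441711425781), 6.180838108062744)
seat [0.6048 0.0596 0.1066] 0.1434
seat [0.6078 0.0605 0.0906] 0.1171
bare [ 0.6313 -0.0818  0.0911] 0.1413
bare [ 0.6313 -0.0818  0.091 ] 0.1423
 t38.31 p [ 0.4315 -0.164   0.1772] F [ 0.1 -0.6  0.8] T [ 0.04 -0.05  0.03] w0.0853 q7 -0.117
```

View pics/g.png

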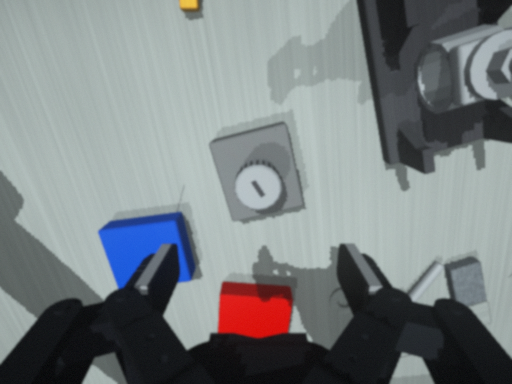

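The cap stands in the middle of the block at (259,188) with the gripper clear. I make one quick check that the coupler is still seated, then hand in.

```bash
python3 - <<'E'
from h import *
im,P=cloud("top"); a=np.load("top.npy"); d=P[...,2]-a[...,2]
m=(np.hypot(a[...,0]-.66,a[...,1]-.067)<.035)&(a[...,2]>.04)
print("clamp dz mm med/p10/p90",(np.nanpercentile(d[m],[50,10,90])*1e3).round(2),m.sum())
g=cv2.phaseCorrelate(cv2.imread("top.png",0)[100:140,215:250].astype(np.float32),cv2.cvtColor(im,6)[100:140,215:250].astype(np.float32)); print("image shift",g)
if abs(np.nanmedian(d[m]))<.003: ticket.close_job(); print("handed in"); 
E
```

```text
clamp dz mm med/p10/p90 [ 0.12 -4.33  4.47] 209
image shift ((-0.031279939366104514, 0.0563609563974623), 0.9743103328678343)
the job is handed in; nothing more can be done
handed in
```

The cap is off the coupler and stands upright, open end down, in the middle of the grey nylon block. I handed the job in at about 38 s; no verdict is reported.

- **Breaking loose:** I gripped the cap at 120 N and turned it anticlockwise. The slot on top had turned 0.57 rad with the cap still down, so the grip did not slip.
- **Finding the window:** Light upward pulls caught at every angle from about 0.9 to 1.7 rad and came free at about 1.83 rad. The cap then lifted off with no more than about 3 N of pull.
- **Placing:** The last wrist-camera look puts the cap axis about 2.5 mm from the block's centre, with its top at z = 0.068 and a tilt of about 0.02 rad. The block had not moved measurably, and the open gripper was about 0.14 m above where it let go.
- **Coupler:** The top camera shows no shift of the coupler (median height change 0.1 mm, image shift under 0.1 pixel). The bare coupler is also unchanged.
- **What went less well:** My first few pulls were too coarse and reached about 16 N, over the 14 N that lifts the coupler, so it may have risen by a fraction of a millimetre. The later pulls used finer steps but still peaked at 13.8 N.

I did not check the other loose parts one by one; the arm did not work near them.

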